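# Clip the lifting knife into its guarded stand

## Task

Put the wooden-handled lifting knife away in its clip stand. Slide the white blade guard fully open, lay the knife in the mouths of the two clips with its blade over the bay under the guard and let go of it, then press the handle straight down until both sprung jaws snap over it and it lies fully down and level. Finally slide the guard fully shut over the blade, and leave the things standing around undisturbed.

Things in the scene. Friction and masses are not known exactly. Their poses are not given: they have to be found in the camera images.
- stand: Fixed grey stand: two steel fork clips at y -42 and +42 mm and a walled blade bay at the +y end. Origin on the table below the midpoint between the clips, z up. The knife lies along its y, blade to +y. Base 10 mm high, x -27..43, y -86..142 mm (from y 70 on: x to 77). The 72 mm between the clips is open down to the base.
- clip_seat (a point): Where the handle's middle is when fully home: midway between the clips, 36 mm above the table. Axes as the stand's. The handle then lies on both seats (27 mm above the table) with about 1 mm of play below the jaws' noses, and 8 mm either way along y between its collars and the clips.
- clip_mouth (a point): Where the handle's middle is when the knife rests loosely in both clip mouths: 55 mm above the table, above clip_seat. The mouths flare to x -22 and +24 mm (lip tops 74 and 62 mm above the table). About 10 N down at mid-handle drives the handle past both jaws.
- clip_0 (a point): The clip at y -42 mm (the one at +42 is alike), at seated-axis height 36 mm. 12 mm wide along y. Fixed prong on the -x side, inner face x -9.5; sprung jaw on the +x side, hinged near the base about y, swings out to +x and snaps back. Its white nose roller (radius 4, centre x 9 mm, 46 mm above the table) overhangs the handle's path by 3.5 mm.
- bay (a point): Middle of the blade bay, 36 mm above the table, at stand y 104 mm. Open towards the clips; side walls at x -30..-26 and 26..30 mm, 48 mm high; guard tracks and end wall to 56 mm high; bay y 72..136 mm.
- guard (a joint): White guard plate sliding along the stand's +x to open: 0 = shut over the blade bay, 0.046 m = fully open (end stop). Friction about 1.5 N; stays where left. Plate 52 x 68 x 4 mm, underside 52 mm and top 56 mm above the table; shut, it blocks the blade from above and, once the knife is home, covers it.
- guard_fin (a point): Point on the guard's upright push fin, 14 mm below its top: 70 mm above the table. Fin 10 mm thick along the stand's x, 40 mm long along y, from 56 to 84 mm above the table. When shut it is at stand x 0, y 107 mm. Axes as the stand's.
- knife_mid (a point): Middle of the knife's handle, on its axis. Lifting knife lying on the table: dark wooden handle 18 mm in diameter along the knife's y axis, free between y -56 and +56; a square brass collar 24 x 24 x 12 mm at each end (y 56..68 and -68..-56), on which it lies with the axis 12 mm above the table; flat steel blade 16 mm wide and 3 mm thick from y 66 to 118. Mass about 80 g; centre of mass within about 8 mm of this point.
- knife_tip (a point): Tip of the knife's blade, 118 mm along the knife's +y from the handle's middle.
- loupe_mid (a point): Bystander: black loupe 40 mm wide, 28 mm high, at its centre; stands close beside the knife.
- linen_thread_mid (a point): Bystander: spool of thread 33 mm wide, 42 mm high, at its centre; stands close beside the knife.
- starch_stick_mid (a point): Bystander: upright white glue stick 28 mm wide, 96 mm high, at its centre; behind the stand.
- paste_jar_mid (a point): Bystander: white jar with black cap, 64 mm wide, 68 mm high, at its centre; in front of the stand.
- tape_roll_mid (a point): Bystander: flat roll 57 mm wide, 13 mm high, at its centre; lies in front of the stand's bay.
- knife: The whole knife, with its origin at the underside below the handle's middle, 12 mm under its axis; axes as point knife_mid.
Not all that is in view belongs to the job. There is more than one size of the knife; the job needs the smaller.

How it is judged:
By the outcome, as a careful person would: the job done as asked, in the order asked, and still so for the second after the job is handed in, with the robot touching nothing.
It also fails if it takes over 56 s, if anything falls off the work surface, if the arm or the gripper's body presses on something with over 40 N, if the wrist force passes 120 N, or if a joint passes its speed limit or range.

## Robot

A 7-joint arm with a two-finger parallel gripper is mounted at the origin on a cart in front of the work surface, level with it; the furniture and walls round the work are solid. World frame = base frame: x ahead of the robot, y to its left, z up, the work surface at z = 0. Lengths are in m, angles in rad, forces in N, time in s.
With the tool pointing down it reaches from about 0.4 to 0.875 m from the base axis. Payload 19.3 kg.
Tool frame: the origin (TCP) lies on the centre line of the jaws, within the pads' length; the fingertips stand 14 mm ahead of it and the grasp point (between the pads) lies 5 mm behind it; y points along the fingers, x is the direction in which the jaws open and shut, and the axes are right-handed (so a half turn about y gives the same grasp; the last joint's range is limited). The gripper opens to 85 mm and grips with 20 to 120 N. Pads are 22 mm wide; open, the fingers measure 114 mm over their backs; the gripper's body (76 mm by 85 mm) begins 54 mm behind the grasp point. The pads swing forward as they close: fully open they stand 13 mm farther back than shut.
Start: joints at [-1.202, 0.521, -0.036, 1.599, 0.021, 1.021, -0.113], TCP at [0.266, 0.566, 0.214] pointing down, gripper open.
Joint ranges: [-2.91, 2.91], [-0.3, 2.13], [-1.5, 1.42], [0.17, 2.43], [-1.26, 4.41], [0.16, 1.93], [-2.52, 2.52]. Speed limits (rad/s): [1.89, 1.89, 2.39, 2.39, 3.01, 3.01, 3.01].

## Interface

Orientations are given as [roll, pitch, yaw] about the fixed x, y, z axes, in that order (R = Rz(yaw) Ry(pitch) Rx(roll)).
In Python, from workcell import monitor, grab_frame, workorder gives the robot as it stands.
- The arm moves only by the tool drive_tool, never from a script. Its argument "steps" is one flat list of numbers, 5 for each row, row after row: the finger opening in mm, from 0 to 85.4, then the shift along the world's x, y, z in mm, then the turn about the world's z in degrees. In form: [fingers, tx, ty, tz, twist, fingers, tx, ty, tz, twist, ...]. A call has exactly 5 rows; each row shifts and turns the commanded pose from where the row before left it; what a row does not reach is not made up. A row lasts 1/12 s, in which the tool goes at most 41.7 mm and 7.16 degrees, less where a joint would pass 70% of its speed; a pose out of reach is approached as far as the arm can. A call is refused whole if a number of a shift passes 41.7 or a number of a turn 7.16, either way. A call with a gripper value outside its range is refused whole. The fingers move at their own pace and stop on an object; "grip_force" is the grip in N (left out, the last holds). Time passes only in rows, so rows that do not move let the fingers close, or fill a call up. It gives the time, the measured TCP pose, the force and the opening at its end, in the units of the state.
- monitor.observe(): the state, without advancing time (a new reading comes with each control period).
- grab_frame(name): name is "side" or "top"; returns a dict with "frame" (480x640x3 uint8, red, green, blue), "vertical_fov" (degrees; the focal length in pixels is half the picture's height over the tangent of half this angle, whatever the lens; pixels are square), "cx", "cy" (the principal point, pixels), "xyz" and "orientation" of the camera in the world. Camera axes: x right, y down, z forward; pixel columns grow to the right and rows downward; lengths in m; the calibration is good to about 2 mm. A picture is of the moment at which its call begins. There is no depth.
- workorder.job_done(): hands the job in, once; it reports no verdict.
The state is a dict: "clock": time; "qpos": joint angles; "qd": joint speeds; "joint_efforts": joint torques, N m; "position": TCP position; "tool_rot": TCP orientation; "force": force on the tool from outside, world axes, zero at the start; "moment": the same for the moment, N m; "grip_width": finger opening in m.
Only numpy, scipy, OpenCV 4.12 (cv2) and the standard library are available. Lean on these libraries where they do the work, as an engineer would, in place of code of your own. Each camera call takes 0.05 s, during which the arm holds its last target. There are 200 camera calls.

## Working session

There is one attempt and no reset: what is moved stays moved. The work goes in short steps, Python scripts to look and compute and a tool call to move; the robot and the scene stay as the last step left them, time stands still between calls to the robot, and variables do not carry over. Pictures are saved under pics/ and viewed, about 8 in all and at most 12, crops included, and the job is handed in when it is done.

Besides the shell and the picture viewer there is one more tool, called after "Call:" as name(argument=value, ...) on one line, values as JSON. drive_tool: Moves the arm, as the interface text tells. Its arguments: {"type":"object","properties":{"steps":{"type":"array"},"grip_force":{"type":"number"}},"required":["steps"]}

```bash
mkdir -p pics; cat > h.py <<'E'
import numpy as np, cv2
from scipy.spatial.transform import Rotation as R
from workcell import monitor, grab_frame, workorder
def snap(n,fn=None):
    d=grab_frame(n)
    if fn: cv2.imwrite('pics/'+fn,d['frame'][:,:,::-1])
    return d
def cam(d):
    o=np.array(d['orientation'],float)
    M=R.from_euler('xyz',o).as_matrix() if o.size==3 else (o if o.shape==(3,3) else R.from_quat(o).as_matrix())
    f=240/np.tan(np.radians(d['vertical_fov'])/2)
    return np.array(d['xyz']),M,f,d['cx'],d['cy']
def ray(d,u,v,z):
    p,M,f,cx,cy=cam(d); r=M@np.array([(u-cx)/f,(v-cy)/f,1]); return p+r*(z-p[2])/r[2]
def proj(d,P):
    p,M,f,cx,cy=cam(d); q=M.T@(np.array(P)-p); return cx+f*q[0]/q[2],cy+f*q[1]/q[2]
E
python3 - <<'E'
from h import *
for n in('top','side'):
    d=snap(n,n+'0.png'); print(n,{k:v for k,v in d.items() if k!='frame'})
print(monitor.observe())
E
```

```text
top {'vertical_fov': 56.38092759147132, 'cx': 322.47652212598484, 'cy': 238.01448664497593, 'xyz': array([0.40315023, 0.00818478, 1.15094336]), 'orientation': array([-2.97682305, -0.00944525, -1.58131163])}
side {'vertical_fov': 48.76481542179724, 'cx': 315.6244297318927, 'cy': 246.35372004781195, 'xyz': array([0.31291542, 0.94013644, 0.4652777 ]), 'orientation': array([-1.95277518,  0.01092429, -2.87070546])}
{'clock': 0.1, 'qpos': array([-1.20216683,  0.52192745, -0.03636428,  1.59993605,  0.02116847,
        1.02112193, -0.11282903]), 'qd': array([ 0.0013535 , -0.00295764, -0.00117781, -0.00050003,  0.00133283,
       -0.00035551, -0.00025719]), 'joint_efforts': array([ 3.96085568e-03, -9.28477693e+01,  1.98385611e+00, -3.70532191e+01,
        1.81341113e-02,  5.47249481e-03, -4.31059664e-05]), 'position': array([0.26541777, 0.56548909, 0.21320503]), 'tool_rot': array([-1.57082242e+00,  1.00961125e-03,  1.13194200e+00]), 'force': array([ 0.12101642,  0.81830928, -0.78875791]), 'moment': array([ 0.00359808,  0.01543486, -0.00600952]), 'grip_width': 0.08518492749065176}
```

View pics/top0.png

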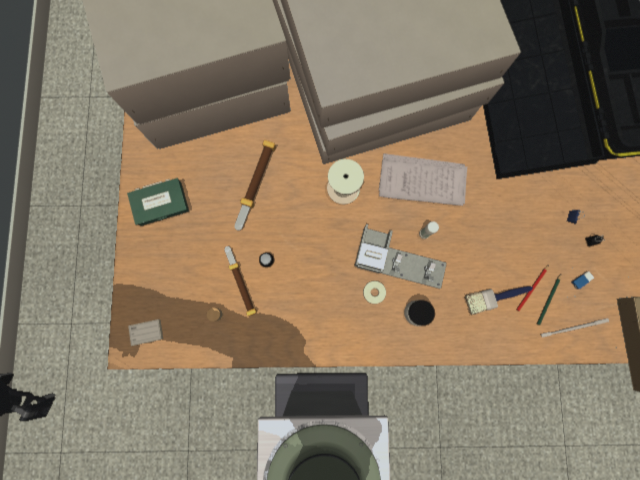

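View pics/side0.png

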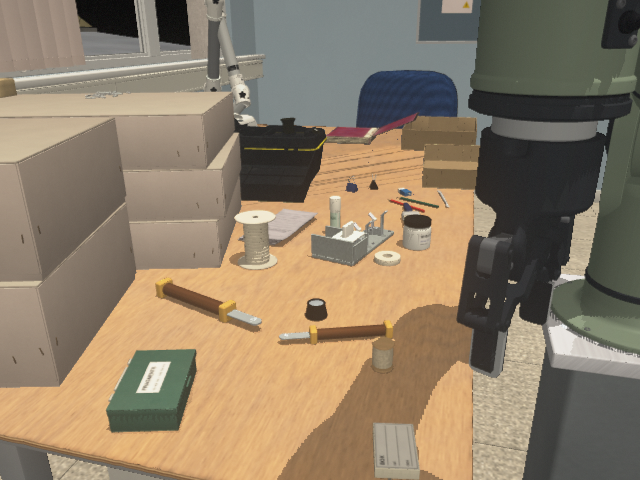

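```bash
python3 - <<'E'
from h import *
d=snap('top'); f=d['frame'][:,:,::-1]
a=cv2.resize(f[120:330,190:330],None,fx=2.8,fy=2.8,interpolation=cv2.INTER_CUBIC)
b=cv2.resize(f[215:335,345:455],None,fx=3.6,fy=3.6,interpolation=cv2.INTER_CUBIC)
c=np.zeros((600,800,3),np.uint8); c[:a.shape[0],:a.shape[1]]=a; c[:b.shape[0],400:400+b.shape[1]]=b[:,:400]
cv2.imwrite('pics/crop1.png',c)
hsv=cv2.cvtColor(f,cv2.COLOR_BGR2HSV)
m=cv2.inRange(hsv,(18,150,120),(32,255,255))  # brass
n,l,s,ce=cv2.connectedComponentsWithStats(m)
for i in range(1,n):
    if s[i,4]>12: print('brass',s[i],ce[i],ray(d,*ce[i],.024)[:2])
E
```

```text
brass [263 141  12   7  58] [268.46551724 143.93103448] [0.84353311 0.13554571]
brass [607 144   6  10  19] [609.21052632 148.68421053] [ 0.82409685 -0.76847149]
brass [618 152  22   4  54] [628.55555556 153.46296296] [ 0.81046063 -0.81855981]
brass [241 198  12   9  70] [246.45714286 201.6       ] [0.68748994 0.1908617 ]
brass [229 263   9   7  29] [233.82758621 266.10344828] [0.52065761 0.21975287]
brass [247 309   9   7  36] [251.25 311.5 ] [0.40726752 0.1741535 ]
```

View pics/crop1.png

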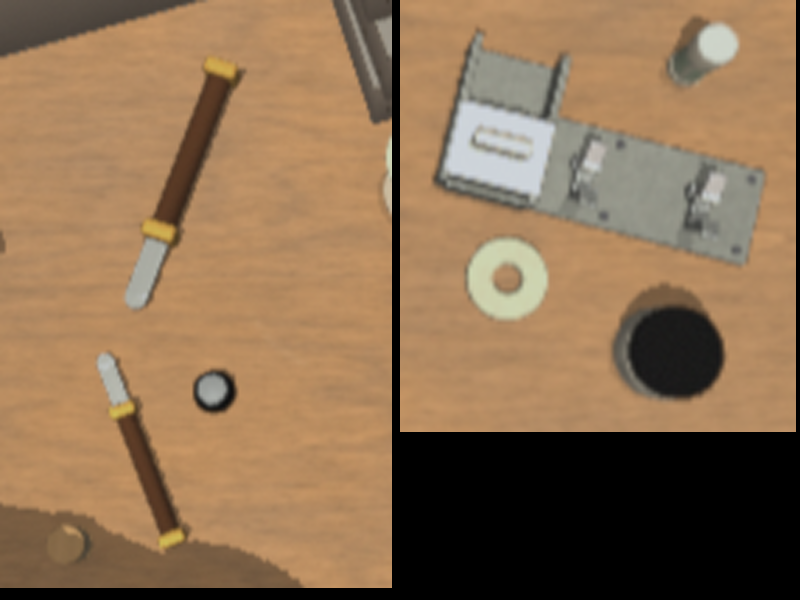

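```bash
python3 - <<'E'
from h import *
d=snap('top'); f=d['frame'][:,:,::-1]
hsv=cv2.cvtColor(f,cv2.COLOR_BGR2HSV)
roi=np.zeros(f.shape[:2],np.uint8); roi[220:292,350:450]=255
m=cv2.inRange(hsv,(0,0,40),(180,75,255))&roi
n,l,s,ce=cv2.connectedComponentsWithStats(m); i=1+np.argmax(s[1:,4])
c=cv2.findContours((l==i).astype(np.uint8),0,1)[0][0]
print('stand poly',cv2.approxPolyDP(cv2.convexHull(c),2,True)[:,0].tolist())
w=cv2.inRange(hsv,(0,0,205),(180,40,255))&roi; w[:,392:]=0
c=max(cv2.findContours(w,0,1)[0],key=cv2.contourArea); r=cv2.minAreaRect(c); b=cv2.boxPoints(r)
print('plate',r); P=np.array([ray(d,*p,.056)[:2] for p in b]); print(P.round(4),P.mean(0))
for p in P: pass
# base right-end edge points from crop (3.6x at 345,215)
for u,v in((763,171),(745,264)):
    print('base',ray(d,345+(u-400+.5)/3.6-.5,215+(v+.5)/3.6-.5,.010)[:2])
for nm,u,v,z in(('loupe',266,260,.028),('spool',214,313.5,.042),('stick',432.5,227.5,.096),('jar',421,312.5,.068),('tape',374.5,292,.013),('tip',228.5,249,.012)):
    print(nm,ray(d,u,v,z)[:2].round(3))
E
```

```text
stand poly [[366, 224], [391, 230], [445, 262], [441, 286], [439, 288], [357, 267], [355, 262]]
plate ((372.4411926269531, 255.73533630371094), (25.951311111450195, 19.16031265258789), 14.03624439239502)
[[ 0.5248 -0.0896]
 [ 0.571  -0.1022]
 [ 0.5547 -0.1641]
 [ 0.5087 -0.1511]] [ 0.53980299 -0.12678315]
base [ 0.52715255 -0.31964235]
base [ 0.46131662 -0.30322257]
loupe [0.535 0.138]
spool [0.403 0.262]
stick [ 0.602 -0.268]
jar [ 0.4   -0.238]
tape [ 0.453 -0.135]
tip [0.566 0.237]
```

Call:
drive_tool(steps=[50,13.5,-34.4,-2,-3.95,50,13.5,-34.4,-2,-3.95,50,13.5,-34.4,-2,-3.95,50,13.5,-34.4,-2,-3.95,50,13.5,-34.4,-2,-3.95], grip_force=20)

```text
clock: 0.62
position: [0.3333, 0.392, 0.2036]
tool_rot: [-1.571, 0.0, 0.784]
force: [1.2, 0.8, 0.4]
grip_width: 0.05
```

Call:
drive_tool(steps=[50,13.5,-34.4,-2,-3.95,50,13.5,-34.4,-2,-3.95,50,13.5,-34.4,-2,-3.95,50,13.5,-34.4,-2,-3.95,50,13.5,-34.4,-2,-3.95])

```text
clock: 1.03
position: [0.4008, 0.2201, 0.1938]
tool_rot: [-1.571, -0.0, 0.439]
force: [1.0, 0.8, -0.4]
grip_width: 0.0498
```

Call:
drive_tool(steps=[50,13.5,-34.4,-2,-3.95,50,13.5,-34.4,-2,-3.95,50,13.5,-34.4,-2,-3.95,50,13.5,-34.4,-2,-3.95,50,13.5,-34.4,-2,-3.95])

```text
clock: 1.45
position: [0.4684, 0.048, 0.1838]
tool_rot: [-1.571, -0.0, 0.095]
force: [1.1, 1.3, 0.6]
grip_width: 0.05
```

Call:
drive_tool(steps=[50,13.5,-34.4,-2,-3.95,50,13.5,-34.4,-2,-3.95,50,13.5,-34.4,-2,-3.95,50,13.5,-34.4,-2,-3.95,50,13.5,-34.4,-2,-3.95])

```text
clock: 1.87
position: [0.5359, -0.124, 0.1736]
tool_rot: [-1.571, -0.0, -0.25]
force: [0.9, 1.4, -0.1]
grip_width: 0.0505
```

Call:
drive_tool(steps=[50,0,0,-30,0,50,0,0,-30,0,50,0,0,-25,0,50,0,0,-10,0,50,0,0,0,0])

```text
clock: 2.28
position: [0.5344, -0.122, 0.0769]
tool_rot: [-1.571, 0.003, -0.247]
force: [-0.2, -1.0, 0.7]
grip_width: 0.0503
```

Call:
drive_tool(steps=[8,0,0,0,0,5,0,0,0,0,0,0,0,0,0,0,0,0,0,0,0,0,0,0,0])

```text
clock: 2.7
position: [0.536, -0.1221, 0.0795]
tool_rot: [-1.57, -0.001, -0.247]
force: [0.5, -0.5, 0.2]
grip_width: 0.0002
```

```bash
python3 - <<'E'
from h import *
d=snap('side'); f=d['frame'][:,:,::-1]
cv2.imwrite('pics/s1.png',cv2.resize(f[150:290,290:450],None,fx=4,fy=4,interpolation=cv2.INTER_CUBIC))
E
```

```text
(no output)
```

View pics/s1.png

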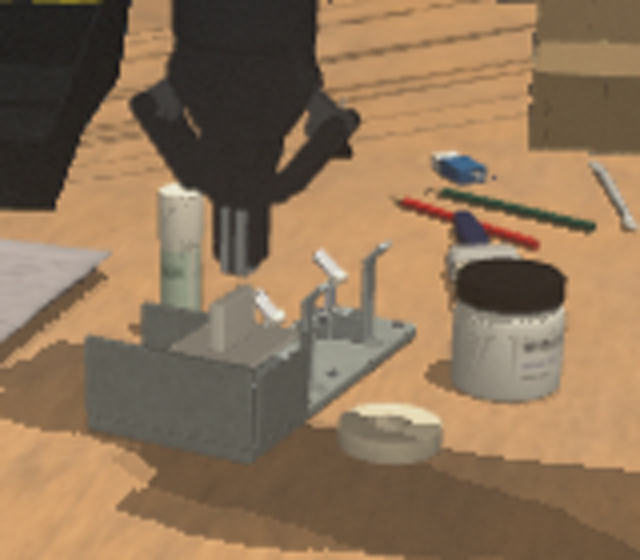

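```bash
python3 - <<'E'
from h import *
d=snap('side'); s=monitor.observe(); print(s['position'],s['tool_rot'])
p=s['position']
def cr(P): u,v=proj(d,P); return round((u-290)*4),round((v-150)*4)
print('tip',cr(p-[0,0,.014]),'tcp',cr(p))
x=np.array([.970,-.2436,0]);y=np.array([.2436,.970,0])
for o in((.5095,-.2268,0),):
  S=lambda a,b,c:np.array(o)+a*x+b*y+np.array([0,0,c])
  print('fin top ends',cr(S(0,.087,.084)),cr(S(0,.127,.084)),'fin base',cr(S(0,.127,.056)),'endwall corners',cr(S(-.03,.142,.056)),cr(S(.03,.142,.056)),cr(S(.03,.142,0.0)),cr(S(-.03,.142,0)),'stick',cr([.602,-.268,.096]))
  print('base corners', cr(S(-.027,-.086,.01)),cr(S(.077,.142,.0)),cr(S(.077,.142,.01)),cr(S(-.027,.142,.0)))
  print('lips',cr(S(-.022,.042,.074)),cr(S(.024,.042,.062)),cr(S(-.022,-.042,.074)),cr(S(.024,-.042,.062)))
E
```

```text
[ 0.53576351 -0.12215857  0.07912311] [-1.57061673e+00 -6.00074196e-04 -2.46699710e-01]
tip (238, 325) tcp (238, 300)
fin top ends (255, 281) (223, 302) fin base (222, 351) endwall corners (260, 370) (160, 351) (160, 446) (259, 467) stick (183, 187)
base corners (414, 319) (86, 430) (86, 414) (254, 466)
lips (325, 280) (251, 288) (383, 239) (312, 247)
```

```bash
python3 - <<'E'
from h import *
d=snap('side'); t=snap('top')
p0=np.array([.2654,.5655,.2132])
for c in(d,t): print('init tcp',proj(c,p0),'tip',proj(c,p0-[0,0,.014]))
p=monitor.observe()['position']; print('now',proj(t,p),proj(t,p-[0,0,.014]), proj(d,p-[0,0,.014]))
a=cv2.resize(d['frame'][120:300,270:410,::-1],None,fx=2.8,fy=2.8,interpolation=cv2.INTER_CUBIC)
b=cv2.resize(t['frame'][200:330,320:460,::-1],None,fx=2.8,fy=2.8,interpolation=cv2.INTER_CUBIC)
c=np.zeros((510,800,3),np.uint8); c[:a.shape[0],:392]=a; c[:b.shape[0],400:792]=b
cv2.imwrite('pics/s2.png',c)
E
```

```text
init tcp (np.float64(504.7559392626679), np.float64(376.7836433580461)) tip (np.float64(502.60780045246725), np.float64(391.4793868775913))
init tcp (np.float64(40.36734026852116), np.float64(385.19879836725977)) tip (np.float64(44.58308112186802), np.float64(384.09518498413144))
now (np.float64(371.7225571964009), np.float64(256.2428361446933)) (np.float64(371.0470821323128), np.float64(256.95229237155684)) (np.float64(349.5892704845002), np.float64(231.2352315155806))
```

View pics/s2.png

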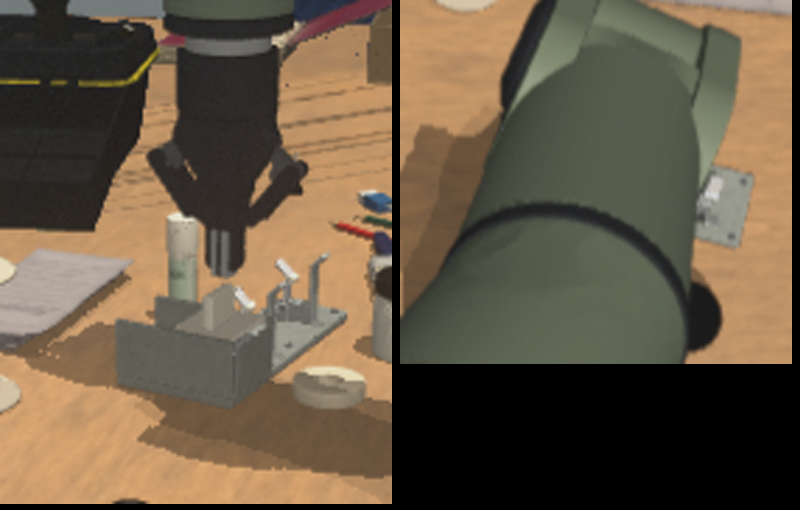

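```bash
python3 - <<'E'
from h import *
d=snap('side')
p0=np.array([.2654,.5655,.2132]); t=np.array([.424,.906,0])
for k in(-.05,.05):
  for dz in(0,.014,-.014): print('init finger',k,dz,proj(d,p0+k*t+[0,0,dz]))
p=monitor.observe()['position']; print(p)
for dz in(-.014,0,.01,.02,.03): print(dz,proj(d,p+[0,0,dz]))
for dy in(-.02,-.04,-.08): print(dy,proj(d,p+[dy*.25,dy,-.014]))
E
```

```text
init finger -0.05 0 (np.float64(528.2134727057457), np.float64(349.66179320330133))
init finger -0.05 0.014 (np.float64(530.5171077726529), np.float64(335.4611139272863))
init finger -0.05 -0.014 (np.float64(525.9624635767865), np.float64(363.53806169171617))
init finger 0.05 0 (np.float64(476.98034080485877), np.float64(408.8980863006125))
init finger 0.05 0.014 (np.float64(479.0032541990862), np.float64(392.86875415151314))
init finger 0.05 -0.014 (np.float64(475.0120324012786), np.float64(424.4947348090858))
[ 0.53561722 -0.12220738  0.07882492]
-0.014 (np.float64(349.6027209647356), np.float64(231.25616087790354))
0 (np.float64(349.68656460535124), np.float64(225.20055084698495))
0.01 (np.float64(349.746920748536), np.float64(220.84132618290752))
0.02 (np.float64(349.8076710772312), np.float64(216.45363145583335))
0.03 (np.float64(349.8688194657219), np.float64(212.03718684536392))
-0.02 (np.float64(353.72028874413036), np.float64(228.40017769996706))
-0.04 (np.float64(357.7227267942359), np.float64(225.62404956941458))
-0.08 (np.float64(365.4010029366706), np.float64(220.298326066311))
```

Call:
drive_tool(steps=[0,0,0,0,0,0,0,0,0,0,0,0,0,0,0,0,0,0,0,0,0,0,0,0,0])

```text
clock: 3.37
position: [0.5356, -0.1222, 0.0787]
tool_rot: [-1.571, 0.0, -0.247]
force: [0.5, -1.0, 0.4]
grip_width: 0.0002
```

Call:
drive_tool(steps=[50,0,0,0,0,50,0,0,0,0,50,0,0,0,0,50,0,0,-5,0,50,0,0,-5,0])

```text
clock: 3.78
position: [0.5357, -0.1222, 0.0684]
tool_rot: [-1.571, -0.0, -0.247]
force: [-0.2, 0.4, -1.3]
grip_width: 0.0502
```

Call:
drive_tool(steps=[50,0,0,-5,0,50,0,0,-5,0,50,0,0,-5,0,50,0,0,-2,0,50,0,0,0,0])

```text
clock: 4.2
position: [0.5352, -0.1222, 0.051]
tool_rot: [-1.571, 0.001, -0.247]
force: [0.6, -0.8, -0.3]
grip_width: 0.0501
```

```bash
python3 - <<'E'
from h import *
d=snap('side'); print(monitor.observe()['position'],monitor.observe()['force'])
cv2.imwrite('pics/s3.png',cv2.resize(d['frame'][150:290,290:450,::-1],None,fx=4,fy=4,interpolation=cv2.INTER_CUBIC))
E
```

```text
[ 0.53539428 -0.12228485  0.05140949] [0.32034945 0.14654755 1.31722354]
```

View pics/s3.png

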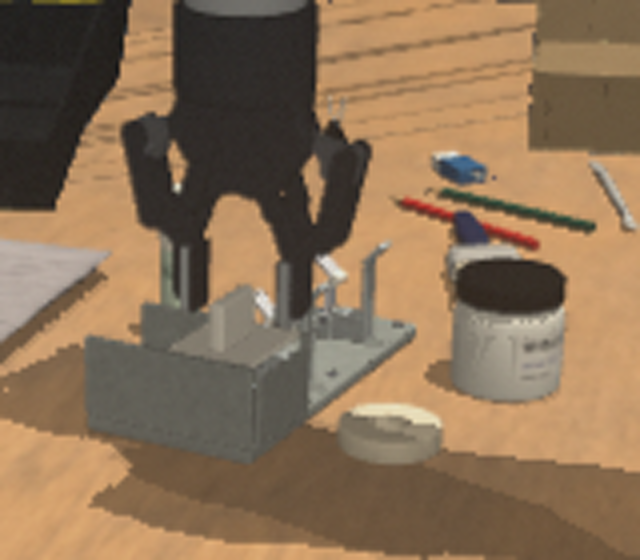

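Call:
drive_tool(steps=[50,0,0,-3,0,50,0,0,-3,0,50,0,0,-2,0,30,0,0,0,0,20,0,0,0,0])

```text
clock: 4.67
position: [0.5355, -0.1222, 0.0436]
tool_rot: [-1.571, 0.0, -0.247]
force: [-0.8, 0.4, 0.4]
grip_width: 0.0268
```

Call:
drive_tool(steps=[5,0,0,0,0,5,0,0,0,0,5,0,0,0,0,5,0,0,0,0,5,0,0,0,0])

```text
clock: 5.08
position: [0.5383, -0.1229, 0.0443]
tool_rot: [-1.571, -0.005, -0.247]
force: [15.0, -3.3, -8.5]
grip_width: 0.0091
```

Call:
drive_tool(steps=[5,5.8,-1.45,0,0,5,8.7,-2.2,0,0,5,8.7,-2.2,0,0,5,8.7,-2.2,0,0,5,6.8,-1.7,0,0])

```text
clock: 5.5
position: [0.5749, -0.1329, 0.0442]
tool_rot: [-1.571, -0.0, -0.248]
force: [-3.4, -3.9, 8.7]
grip_width: 0.0096
```

Call:
drive_tool(steps=[5,3.9,-1,0,0,5,1.9,-0.5,0,0,5,1,-0.2,0,0,5,1,-0.2,0,0,5,0,0,0,0])

```text
clock: 5.92
position: [0.5823, -0.1349, 0.0442]
tool_rot: [-1.572, -0.001, -0.248]
force: [-1.0, -3.6, 6.3]
grip_width: 0.0094
```

Call:
drive_tool(steps=[5,1,-0.25,0,0,5,1,-0.25,0,0,5,1,-0.25,0,0,5,0,0,0,0,5,0,0,0,0])

```text
clock: 6.33
position: [0.583, -0.1351, 0.0441]
tool_rot: [-1.571, 0.004, -0.248]
force: [-16.6, 1.4, 20.5]
grip_width: 0.0094
```

Call:
drive_tool(steps=[5,-2,0.5,0,0,40,0,0,0,0,40,0,0,0,0,40,0,0,0,0,40,0,0,10,0])

```text
clock: 6.75
position: [0.5822, -0.1337, 0.0525]
tool_rot: [-1.571, 0.002, -0.247]
force: [-0.1, 0.0, -0.2]
grip_width: 0.0404
```

Call:
drive_tool(steps=[40,0,0,20,0,40,0,0,35,0,45,0,0,5,0,45,-11.9,33.2,0,-5.4,45,-11.9,33.2,0,-5.4])

```text
clock: 7.17
position: [0.5596, -0.0688, 0.1151]
tool_rot: [-1.57, -0.002, -0.443]
force: [0.5, 0.5, -0.4]
grip_width: 0.045
```

Call:
drive_tool(steps=[45,-11.9,33.2,0,-5.4,45,-11.9,33.2,0,-5.4,45,-11.9,33.2,0,-5.4,45,-11.9,33.2,0,-5.4,45,-11.9,33.2,0,-5.4])

```text
clock: 7.58
position: [0.4992, 0.0999, 0.1144]
tool_rot: [-1.57, 0.0, -0.911]
force: [0.2, -0.2, -0.1]
grip_width: 0.0448
```

Call:
drive_tool(steps=[45,-11.9,33.2,0,-5.4,45,-11.9,33.2,0,-5.4,45,-11.9,33.2,0,-5.4,45,0,0,-10,0,45,0,0,0,0])

```text
clock: 8.0
position: [0.4627, 0.2006, 0.103]
tool_rot: [-1.572, 0.0, -1.184]
force: [-0.0, -0.7, 0.3]
grip_width: 0.045
```

```bash
python3 - <<'E'
from h import *
t=snap('top'); d=snap('side'); s=monitor.observe(); print(s['position'],s['tool_rot'],s['force'])
a=cv2.resize(d['frame'][210:390,250:430,::-1],None,fx=2.2,fy=2.2,interpolation=cv2.INTER_CUBIC)
b=cv2.resize(t['frame'][215:335,345:455,::-1],None,fx=3.6,fy=3.6,interpolation=cv2.INTER_CUBIC)
c=np.zeros((440,800,3),np.uint8); c[:a.shape[0],:396]=a; c[:b.shape[0],400:796]=b[:,:396]
cv2.imwrite('pics/s4.png',c)
E
```

```text
[0.46423801 0.19744883 0.1040823 ] [-1.57077239e+00 -9.10786225e-05 -1.18844318e+00] [ 0.87321206  0.35034547 -0.01541749]
```

View pics/s4.png

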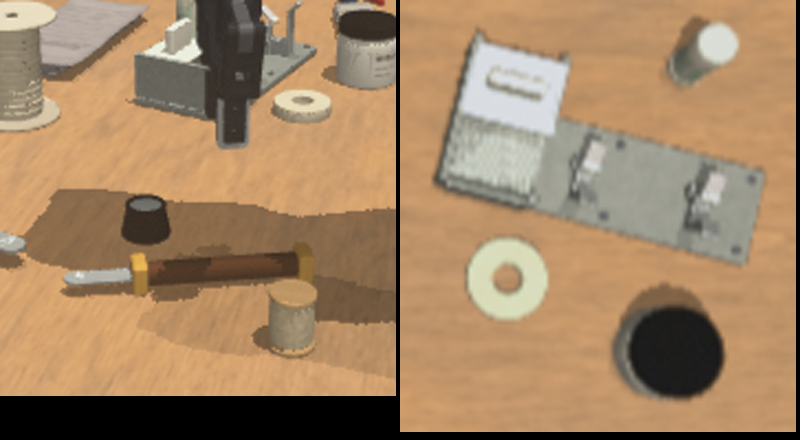

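Call:
drive_tool(steps=[45,0,0,-35,0,45,0,0,-35,0,45,0,0,-20,0,45,0,0,-10,0,45,0,0,0,0])

```text
clock: 8.52
position: [0.4642, 0.1962, 0.0028]
tool_rot: [-1.573, -0.0, -1.191]
force: [-0.4, -0.2, 0.7]
grip_width: 0.0452
```

Call:
drive_tool(steps=[45,0,0,-5,0,45,0,0,-4,0,45,0,0,-3,0,45,0,0,-2,0,45,0,0,0,0])

```text
clock: 8.93
position: [0.4642, 0.198, -0.0102]
tool_rot: [-1.57, 0.0, -1.189]
force: [-0.5, -0.4, -0.1]
grip_width: 0.0448
```

Call:
drive_tool(steps=[30,0,0,0,0,20,0,0,0,0,10,0,0,0,0,10,0,0,0,0,10,0,0,0,0], grip_force=30)

```text
clock: 9.35
position: [0.4642, 0.198, -0.0099]
tool_rot: [-1.57, 0.0, -1.189]
force: [-2.0, 0.8, 5.7]
grip_width: 0.0165
```

Call:
drive_tool(steps=[10,0,0,5,0,10,0,0,20,0,10,0,0,35,0,10,0,0,35,0,10,0,0,30,0])

```text
clock: 9.77
position: [0.4639, 0.1974, 0.1168]
tool_rot: [-1.571, -0.0, -1.19]
force: [1.0, 0.5, -1.4]
grip_width: 0.0162
```

Call:
drive_tool(steps=[10,2,-20,0,2,10,4,-35,0,4.5,10,4,-35,0,4.5,10,4,-35,0,4.5,10,4,-35,0,4.5])

```text
clock: 10.18
position: [0.4818, 0.0364, 0.1151]
tool_rot: [-1.571, -0.0, -0.836]
force: [1.2, -0.5, -0.9]
grip_width: 0.0163
```

Call:
drive_tool(steps=[10,4,-35,0,4.5,10,4,-35,0,4.5,10,4,-35,0,4.5,10,4,-35,0,4.5,10,4,-35,0,4.5])

```text
clock: 10.6
position: [0.5018, -0.139, 0.1151]
tool_rot: [-1.571, -0.0, -0.444]
force: [0.4, 0.3, -1.1]
grip_width: 0.0167
```

Call:
drive_tool(steps=[10,4,-35,0,4.5,10,4,-35,0,4.4,10,3,-21,0,2.5,10,0,0,0,0,10,0,0,0,0])

```text
clock: 11.02
position: [0.5125, -0.2296, 0.1149]
tool_rot: [-1.571, 0.0, -0.251]
force: [-0.6, 1.3, -1.5]
grip_width: 0.0166
```

```bash
python3 - <<'E'
from h import *
t=snap('top'); d=snap('side'); s=monitor.observe(); print(s['position'],s['tool_rot'],s['force'],s['grip_width'])
a=cv2.resize(d['frame'][130:290,290:450,::-1],None,fx=2.5,fy=2.5,interpolation=cv2.INTER_CUBIC)
b=cv2.resize(t['frame'][205:335,335:455,::-1],None,fx=3.3,fy=3.3,interpolation=cv2.INTER_CUBIC)
c=np.zeros((440,800,3),np.uint8); c[:a.shape[0],:400]=a; c[:b.shape[0],404:800]=b
cv2.imwrite('pics/s5.png',c)
p=s['position']
for n,cam_ in(('t',t),('s',d)):
  hsv=cv2.cvtColor(cam_['frame'][:,:,::-1],cv2.COLOR_BGR2HSV); m=cv2.inRange(hsv,(18,150,100),(32,255,255)); m[:, :330]=0;m[:,460:]=0;m[:140]=0;m[300:]=0
  k,l,st,ce=cv2.connectedComponentsWithStats(m)
  for i in range(1,k):
    if st[i,4]>6: print(n,st[i],ce[i])
  for q in(.062,-.062): print(n,'pred collar',q,proj(cam_,[p[0]+q*.2436,p[1]+q*.970,p[2]+.022]))
E
```

```text
[ 0.51290301 -0.2273843   0.11475482] [-1.57050265e+00  4.64727600e-04 -2.48763815e-01] [ 0.01405581  0.15134627 -1.05253793] 0.016854989815099662
t [393 252   6   9  38] [395.92105263 256.23684211]
t pred collar 0.062 (np.float64(394.5016604575019), np.float64(256.2427013751269))
t pred collar -0.062 (np.float64(447.73663285348994), np.float64(268.9320686662128))
s [380 177   6  10  27] [383.         180.74074074]
s [353 189  10  11  55] [358.50909091 193.21818182]
s pred collar 0.062 (np.float64(357.71649870022605), np.float64(193.9926274487992))
s pred collar -0.062 (np.float64(380.04275099977644), np.float64(181.0453102903049))
```

View pics/s5.png

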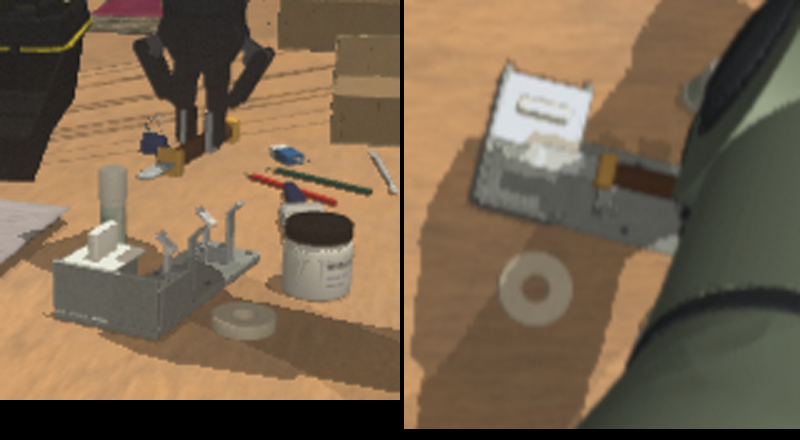

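Call:
drive_tool(steps=[10,0.5,1.9,-25,0,10,0,0,-25,0,10,0,0,-15,0,10,0,0,-8,0,10,0,0,0,0])

```text
clock: 11.53
position: [0.5129, -0.2249, 0.0405]
tool_rot: [-1.571, 0.002, -0.247]
force: [0.5, 0.2, -1.1]
grip_width: 0.0165
```

Call:
drive_tool(steps=[10,0,0,-2,0,10,0,0,-2,0,10,0,0,-2,0,10,0,0,-1,0,10,0,0,0,0])

```text
clock: 11.95
position: [0.5135, -0.2261, 0.0357]
tool_rot: [-1.57, -0.0, -0.249]
force: [-5.7, 4.3, 14.4]
grip_width: 0.0165
```

Call:
drive_tool(steps=[10,0,0,1,0,10,0,0,0,0,18,0,0,0,0,22,0,0,0,0,28,0,0,0,0])

```text
clock: 12.37
position: [0.5136, -0.2263, 0.0357]
tool_rot: [-1.571, -0.0, -0.249]
force: [0.6, 0.2, 0.2]
grip_width: 0.0278
```

Call:
drive_tool(steps=[40,0,0,0,0,40,0,0,0,0,40,0,0,0,0,40,0,0,25,0,40,0,0,30,0])

```text
clock: 12.78
position: [0.5123, -0.2259, 0.0898]
tool_rot: [-1.571, 0.004, -0.249]
force: [1.3, -0.1, 0.0]
grip_width: 0.04
```

```bash
python3 - <<'E'
from h import *
d=snap('side'); s=monitor.observe(); print(s['position'],s['tool_rot'],s['force'])
cv2.imwrite('pics/s6.png',cv2.resize(d['frame'][150:290,310:470,::-1],None,fx=4.5,fy=4.2,interpolation=cv2.INTER_CUBIC))
E
```

```text
[ 0.51490461 -0.22734484  0.0959748 ] [-1.57114117 -0.00376008 -0.24950425] [ 5.23218551 -3.36188411  8.77614654]
```

View pics/s6.png

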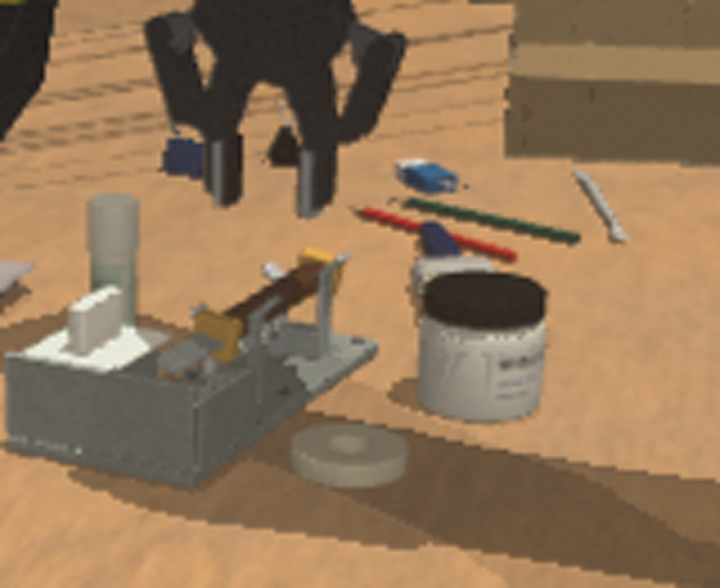

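Call:
drive_tool(steps=[0,0,-1.5,0,0,0,0,0,0,0,0,0,0,0,0,0,0,0,-15,0,0,0,0,-15,0])

```text
clock: 13.25
position: [0.5135, -0.2276, 0.0599]
tool_rot: [-1.571, -0.0, -0.249]
force: [0.4, 1.4, -1.2]
grip_width: 0.0001
```

Call:
drive_tool(steps=[0,0,0,-6,0,0,0,0,-4,0,0,0,0,-3,0,0,0,0,-2,0,0,0,0,0,0])

```text
clock: 13.67
position: [0.5138, -0.2279, 0.046]
tool_rot: [-1.571, -0.001, -0.249]
force: [-0.8, -0.3, 3.5]
grip_width: 0.0002
```

Call:
drive_tool(steps=[0,0,0,-2,0,0,0,0,-2,0,0,0,0,-2,0,0,0,0,-2,0,0,0,0,0,0])

```text
clock: 14.08
position: [0.5148, -0.228, 0.0385]
tool_rot: [-1.571, -0.003, -0.249]
force: [2.0, 0.1, 3.9]
grip_width: 0.0004
```

Call:
drive_tool(steps=[0,0,0,-2,0,0,0,0,-2,0,0,0,0,-2,0,0,0,0,-1,0,0,0,0,0,0])

```text
clock: 14.5
position: [0.5133, -0.2277, 0.0305]
tool_rot: [-1.571, 0.001, -0.249]
force: [0.6, 0.3, -0.2]
grip_width: 0.0001
```

Call:
drive_tool(steps=[0,0,0,-1,0,0,0,0,-1,0,0,0,0,-1,0,0,0,0,-1,0,0,0,0,0,0])

```text
clock: 14.92
position: [0.5141, -0.2279, 0.0272]
tool_rot: [-1.571, -0.001, -0.249]
force: [0.1, 0.2, 9.9]
grip_width: -0.0
```

Call:
drive_tool(steps=[0,0,0,-1,0,0,0,0,-0.5,0,0,0,0,0,0,0,0,0,10,0,0,0,0,40,0])

```text
clock: 15.33
position: [0.5112, -0.2266, 0.0719]
tool_rot: [-1.57, 0.007, -0.248]
force: [0.2, 0.3, -0.3]
grip_width: -0.0
```

Call:
drive_tool(steps=[40,0,0,25,0,40,0,0,0,0,40,0,0,0,0,40,0,0,0,0,40,0,0,0,0])

```text
clock: 15.75
position: [0.513, -0.2274, 0.0993]
tool_rot: [-1.571, 0.002, -0.248]
force: [0.9, 1.4, -0.3]
grip_width: 0.04
```

```bash
python3 - <<'E'
from h import *
d=snap('side'); s=monitor.observe(); print(s['position'],s['tool_rot'],s['force'])
cv2.imwrite('pics/s7.png',cv2.resize(d['frame'][150:290,310:470,::-1],None,fx=4.5,fy=4.2,interpolation=cv2.INTER_CUBIC))
E
```

```text
[ 0.5130016  -0.22750802  0.0992516 ] [-1.57075687  0.00166671 -0.24854876] [ 0.10704901 -0.73395723  0.24845021]
```

View pics/s7.png

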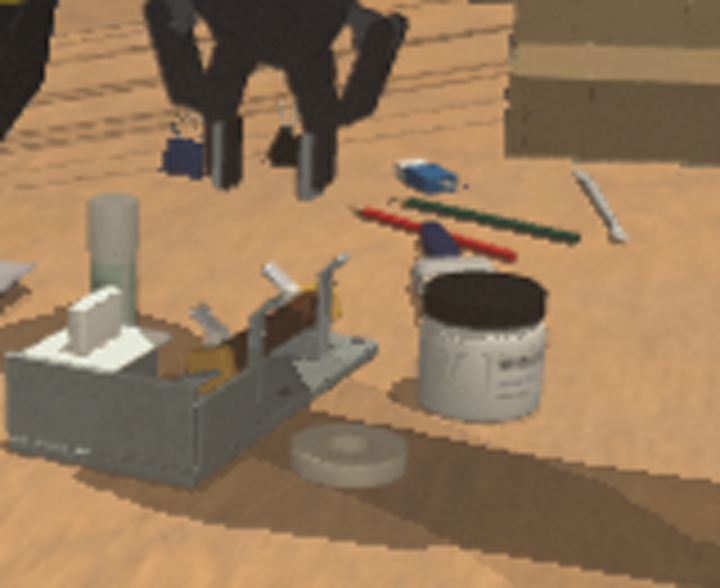

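```bash
python3 - <<'E'
from h import *
d=snap('side'); o=np.array([.5127,-.2276,0]);x=np.array([.970,-.2436,0]);y=np.array([.2436,.970,0])
hsv=cv2.cvtColor(d['frame'][:,:,::-1],cv2.COLOR_BGR2HSV); m=cv2.inRange(hsv,(15,130,70),(32,255,255)); m[:,:345]=0;m[:,400:]=0;m[:205]=0;m[250:]=0
k,l,st,ce=cv2.connectedComponentsWithStats(m)
for i in range(1,k):
    if st[i,4]>5: print(st[i],ce[i])
for q in(.062,-.062):
  for z in(.036,.055): print(q,z,proj(d,o+q*y+[0,0,z]))
E
```

```text
[377 217   3   3   9] [378. 218.]
[384 218   2   8  13] [384.38461538 222.07692308]
[351 232  12  11  72] [356.83333333 236.04166667]
0.062 0.036 (np.float64(356.99366396238685), np.float64(236.74598436536786))
0.062 0.055 (np.float64(357.14670738794086), np.float64(228.88526193249626))
-0.062 0.036 (np.float64(378.72940597757236), np.float64(220.89912024507672))
-0.062 0.055 (np.float64(378.9894395924131), np.float64(213.55707431294456))
```

Call:
drive_tool(steps=[40,23.3,30.8,0,0,40,23.3,30.8,0,0,40,23.4,30.8,0,0,40,0,0,0,0,40,0,0,-20,0])

```text
clock: 16.27
position: [0.5861, -0.1333, 0.0816]
tool_rot: [-1.57, -0.003, -0.245]
force: [-0.2, -1.2, 0.2]
grip_width: 0.0398
```

Call:
drive_tool(steps=[40,0,0,-20,0,40,0,0,-13,0,40,0,0,0,0,20,0,0,0,0,5,0,0,0,0], grip_force=20)

```text
clock: 16.68
position: [0.5838, -0.1357, 0.0478]
tool_rot: [-1.571, -0.0, -0.249]
force: [-0.2, -1.7, 1.0]
grip_width: 0.0171
```

Call:
drive_tool(steps=[5,0,0,0,0,5,0,0,0,0,5,0,0,0,0,5,-1.9,0.5,0,0,5,-3.9,1,0,0])

```text
clock: 17.1
position: [0.5785, -0.1342, 0.0481]
tool_rot: [-1.571, -0.002, -0.249]
force: [1.5, -1.2, 2.2]
grip_width: 0.009
```

Call:
drive_tool(steps=[5,-8.7,2.2,0,0,5,-8.7,2.2,0,0,5,-8.7,2.2,0,0,5,-6.8,1.7,0,0,5,-2.9,0.7,0,0])

```text
clock: 17.52
position: [0.5415, -0.1241, 0.0481]
tool_rot: [-1.57, -0.001, -0.248]
force: [2.9, 2.4, 4.5]
grip_width: 0.0095
```

Call:
drive_tool(steps=[5,-1.9,0.5,0,0,5,-1,0.25,0,0,5,-1,0.25,0,0,5,-1,0.25,0,0,5,0,0,0,0])

```text
clock: 17.93
position: [0.5383, -0.1232, 0.0481]
tool_rot: [-1.57, -0.004, -0.248]
force: [8.4, 0.2, 1.5]
grip_width: 0.0095
```

Call:
drive_tool(steps=[5,-1,0.25,0,0,5,0,0,0,0,5,0,0,0,0,5,0,0,0,0,5,0,0,0,0])

```text
clock: 18.35
position: [0.5382, -0.1232, 0.0482]
tool_rot: [-1.57, -0.005, -0.248]
force: [12.8, -0.8, -3.1]
grip_width: 0.0095
```

Call:
drive_tool(steps=[5,2,-0.5,0,0,15,0,0,0,0,30,0,0,0,0,40,0,0,0,0,40,0,0,10,0])

```text
clock: 18.77
position: [0.5368, -0.1235, 0.0562]
tool_rot: [-1.571, 0.003, -0.248]
force: [-0.1, -0.3, 0.1]
grip_width: 0.04
```

Call:
drive_tool(steps=[40,0,0,30,0,40,0,0,35,0,40,-10,35,20,0,40,-10,40,10,0,40,-10,40,0,0])

```text
clock: 19.18
position: [0.5085, -0.009, 0.1548]
tool_rot: [-1.569, -0.003, -0.251]
force: [1.8, 0.7, -0.5]
grip_width: 0.0399
```

Call:
drive_tool(steps=[40,-10,40,0,0,40,-10,40,0,0,40,0,20,0,0,40,0,0,0,0,40,0,0,0,0])

```text
clock: 19.6
position: [0.488, 0.0914, 0.1526]
tool_rot: [-1.57, -0.0, -0.246]
force: [0.4, -0.8, 0.5]
grip_width: 0.0402
```

```bash
python3 - <<'E'
from h import *
t=snap('top'); d=snap('side'); s=monitor.observe(); print(s['position'],s['force'])
a=cv2.resize(d['frame'][160:290,290:450,::-1],None,fx=2.5,fy=2.5,interpolation=cv2.INTER_CUBIC)
b=cv2.resize(t['frame'][205:335,335:455,::-1],None,fx=3.3,fy=3.3,interpolation=cv2.INTER_CUBIC)
c=np.zeros((440,800,3),np.uint8); c[:a.shape[0],:400]=a; c[:b.shape[0],404:800]=b
cv2.imwrite('pics/s8.png',c)
E
```

```text
[0.48825804 0.08950548 0.15242822] [-0.54131542  0.68973145 -0.21772315]
```

View pics/s8.png

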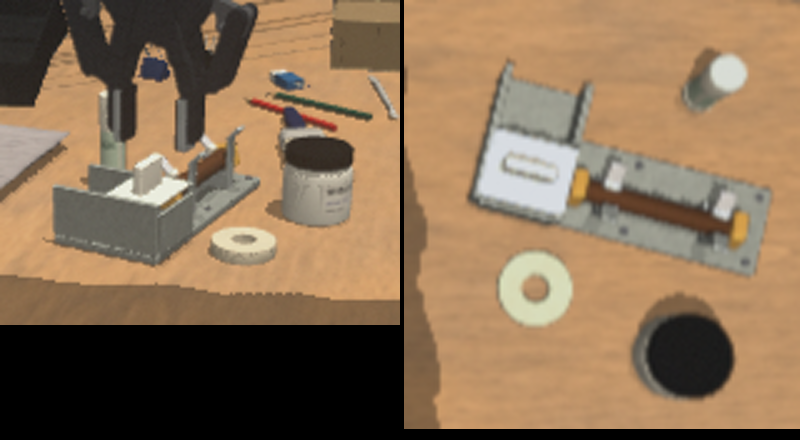

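Side and top views agree. The guard covers the blade, the knife lies in both clips with the jaws over the handle, and the jar, tape and stick have not moved. I'm handing in.

```bash
python3 -c "
from workcell import workorder
print(workorder.job_done())"
```

```text
the job is handed in; nothing more can be done
None
```

The small knife is in its clip stand with both jaws snapped over the handle and the guard shut over the blade. I handed the job in at about 19.7 s of the 56 s allowed.

- **Guard:** I slid it open until it met the end stop (about 17 N), and shut it at the end against its other stop (about 13 N). It came back to the same position where I first found it shut.
- **Knife:** I laid it in the clip mouths and let go. I then pressed it down with closed fingers; the force fell away as the jaws snapped and rose again to 10 N on the seats. The travel was about 18.5 mm where 19 mm was expected.
- **Level:** in the side view before shutting the guard, the front collar is within 1 px of its seated height. The rear collar is partly hidden, but what shows of it is also consistent with being fully down.
- **Bystanders:** the jar, tape and glue stick look unmoved in the last pictures. The loupe and the spool of thread were never touched, but I did not measure them again at the end.

**Disagreements:**
- **Tool height:** the fingertips really stood about 30 mm higher than the reported tool height and the stated fingertip offset imply. My first grasp at the fin therefore closed on air above it. I corrected this from the side camera, and later contacts agreed to within about 3 mm.
- **Laying the knife:** it touched the clip mouths about 2.5 mm earlier than predicted, with about 14 N for a moment before I let go. It did not snap in then.
- **Stand position:** my two camera estimates differed by about 5 mm along its x. I settled on the position given by the guard's stops.

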